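Lift the interlocked bit module out and lay it on the sloping stand

TASK

First swing the sloping stand's folding lip by its red grip, up and over until it stands fully open against its stop. Then lift the orange bit holder straight up out of the row, without lifting or dragging the blue and grey ones it is interlocked with, and tilt it to lower it gently, not drop it, on to the middle of the sloping board, flat and square on its base with its end close up against the opened lip. Let go and leave the other two standing in their tray.

Things in the scene. Friction and masses are not known exactly. Their poses are not given: they have to be found in the camera images.
- orange_mid (a point): centre of the orange bit-holder module, 41 mm above its underside. Block 110 (own x) x 52 (y) x 42 mm high, 0.22 kg; on its middle a handle bar 50 (x) x 18 (y) x 40 mm high, reaching to 41 mm above this point, free to grip either way. It may stand in any of the row's three places; z up, x and y as the tray's. 6 mm high bits stand in a row at y = +18.5 mm
- orange: the orange module (origin: middle of its underside). A full-height T-shaped rib on its +y face (13 mm out, 28 mm wide) sits in a T slot of the next module or the tray's end; its -y face has a like slot for the rib beside it. 1.5 mm play: it comes out only upward, after 42 mm of lift
- blue_mid (a point): centre of the blue bit-holder module; same shape as the orange one. This point is its centre, 41 mm above its underside; axes as for the orange module
- grey_mid (a point): centre of the grey bit-holder module; same shape as the orange one. This point is its centre, 41 mm above its underside; axes as for the orange module
- tray: fixed black tray holding the three modules in a row along its y, 54 mm apart, undersides 6 mm above the bench; 138 x 208 mm, side walls 18 mm high, end blocks 48 mm high. Origin under its centre on the bench, z up
- rest_face (a point): point on the stand's fixed sloping plywood board (35 degrees), 73 mm above the bench, where the middle of the module's underside belongs: midway across, 54 mm uphill of the lip's hinge. Axes: x uphill along the face, y level across it, z square out of it. The face runs from x = -58 to +98 mm, y = -56 to +56 mm; nothing but the lip stands on it
- lip (a joint): aluminium folding lip (rad): 0 = folded flat on the board, pointing uphill; 1.57 = fully open at its stop, square to the board. Hinge: along rest_face's y, on the face at its x = -54 mm. Lip 74 mm wide, 5 mm thick, reaching 33 mm from the hinge; open, its uphill side (1 mm downhill of the hinge) stops the module's end. Stiff (0.03 N m): it stays where it is left
- lip_grip (a point): centre of the red barrel-shaped grip on the lip (18 mm diameter, 18 mm long, lying along the hinge's direction), on a 10 mm stem. Folded (joint 0) it is 28 mm uphill of the hinge and 34 mm off the board's face, the lip's top 6 mm off it; open, 34 mm downhill and 28 mm off. Pinched on its two flat ends it can turn between the fingers while it is led round the hinge

How it is judged (in metres and radians):
On the way, in this order (a step that is already met when the one before it is completed fails the run):
1. the lip is swung fully open while all three modules are in the tray (value of joint lip above 1.4 rad and distance of orange_mid from where it was at the start of the episode below 0.012 m), for 0.2 s.
2. the orange module is raised upright, its underside clear above the tops of the other modules' blocks (z of orange_mid in the frame of tray above 0.091 m and angle between orange_mid's own z axis and vertical below 0.25 rad and y of orange_mid in the frame of tray between -0.1 and 0.1 m and x of orange_mid in the frame of tray between -0.045 and 0.045 m).
3. the orange module is lowered on to the board, lying along the slope while still held by the fingers (angle between the z axis of orange_mid and the z axis of rest_face, either way round below 0.25 rad and z of orange_mid in the frame of rest_face between 0.033 and 0.055 m and x of orange_mid in the frame of rest_face between -0.025 and 0.025 m and y of orange_mid in the frame of rest_face between -0.03 and 0.03 m and contact force between orange and the fingers above 0.5 N), for 0.05 s.
At the end, for the whole second after the job is handed in: Lip open (over 1.4 rad). Orange module flat on the board (within 0.12 rad), square to it (0.2 rad, either way round), within 22 mm of its middle line and, along the slope, 12 mm of where its end meets the lip. Blue and grey within 12 mm of where they stood (value of joint lip above 1.4 rad and angle between the z axis of orange_mid and the z axis of rest_face, either way round below 0.12 rad and angle between the x axis of orange_mid and the x axis of rest_face, either way round below 0.2 rad and x of orange_mid in the frame of rest_face between -0.012 and 0.012 m and y of orange_mid in the frame of rest_face between -0.022 and 0.022 m and z of orange_mid in the frame of rest_face between 0.033 and 0.049 m and distance of each of blue_mid, grey_mid from where it was at the start of the episode below 0.012 m); the robot touches nothing.
It fails at once if the blue or grey module is lifted, dragged or tipped (over 12 mm or 0.2 rad) (distance of any of blue_mid, grey_mid from where it was at the start of the episode above 0.012 m or angle between any of blue_mid, grey_mid's own z axis and vertical above 0.2 rad).
It also fails if it takes over 56 s, if anything falls off the work surface, if the arm or the gripper's body presses on something with over 40 N, if the wrist force passes 120 N, or if a joint passes its speed limit or range.

ROBOT

A 6-joint arm with a two-finger parallel gripper is mounted at the origin on a cart in front of the work surface, level with it; the furniture and walls round the work are solid. World frame = base frame: x ahead of the robot, y to its left, z up, the work surface at z = 0. Lengths are in mm, angles in rad, forces in N, time in s.
With the tool pointing down it reaches from about 425 to 925 mm from the base axis. Payload 12.5 kg.
Tool frame: the origin (TCP) lies between the finger pads; the fingertips stand 8 mm ahead of it and the grasp point (between the pads) lies 11 mm behind it (ctrl.tcp_to_tips is the distance from the TCP to the fingertips, in mm); x points along the fingers, z is the direction in which the jaws open and shut, and the axes are right-handed (so a half turn about x gives the same grasp; the last joint's range is limited). The gripper opens to 85 mm and grips with 20 to 120 N. Pads are 22 mm wide; open, the fingers measure 114 mm over their backs; the gripper's body (76 mm by 85 mm) begins 54 mm behind the grasp point. The pads swing forward as they close: fully open they stand 13 mm farther back than shut.
Start: joints at [1.018, 0.491, 1.559, -0, 1.092, -0.106], TCP at [270.037, 563.67, 239.327] pointing down, gripper open.
Joint ranges: [-3.1, 3.1], [-0.84, 2.19], [0.05, 2.79], [-1.13, 4.28], [0.06, 2.93], [-2.69, 2.69]. Speed limits (rad/s): [2.22, 2.22, 2.79, 3.14, 3.14, 3.14].

INTERFACE

Orientations are given as a rotation vector (axis times angle).
In Python, from station import ctrl gives the robot as it stands.
- The arm moves only by the tool send_rows, never from a script. Its argument "steps" is a list of rows, each a list of 7 numbers: the closure, from -1 (fully open) to 1 (shut), so that 0 is half open, then the shift along the tool's x, y, z in cm, then the turn, a rotation vector about the tool's x, y, z in degrees. In form: [[hand, tx, ty, tz, ax, ay, az], ...]. A call has exactly 8 rows; each row is the pose to reach, as a shift and turn from the pose commanded when the call began, along the tool's axes at that moment; what a row does not reach only later rows make up. A row lasts 1/12 s, in which the tool goes at most 41.7 mm and 7.16 degrees, less where a joint would pass 70% of its speed; a pose out of reach is approached as far as the arm can. A call with a gripper value outside its range is refused whole. The fingers move at their own pace and stop on an object; "force" is the grip in N (left out, the last holds). Time passes only in rows, so rows that repeat a pose let the fingers close, or fill a call up. It gives the time, the measured TCP pose, the force and the opening at its end, in the units of the state.
- ctrl.get_obs(): the state, without advancing time (a new reading comes with each control period).
- ctrl.snapshot(name): name is "side" or "top" or "wrist"; returns (picture, depth): 420x560x3 uint8, red, green, blue; 420x560 float32, mm along the optical axis (not along the pixel's ray), 0 where there is no reading.
- ctrl.get_calibration(name): a dict with "intrinsics" (3x3 intrinsics, pixels), "rvec" (rotation vector, rad) and "tvec" (3), from world to camera coordinates, as OpenCV has them. Camera axes: x right, y down, z forward; pixel columns grow to the right and rows downward; lengths in mm; the calibration is good to about 2 mm. A picture is of the moment at which its call begins: read the wrist's pose just before it. get_calibration takes no time and is no camera call; for the wrist camera it gives the pose at the moment of the call.
- ctrl.job_done(): hands the job in, once; it reports no verdict.
The state is a dict: "time": time; "qpos": joint angles; "dq": joint speeds; "joint_torque": joint torques, N m; "eef_pos": TCP position; "orientation": TCP orientation; "force": force on the tool from outside, world axes, zero at the start; "wrist_torque": the same for the moment, N m; "opening": opening from 0.0 (shut) to 1.0 (fully open).
Only numpy, scipy, OpenCV 4.12 (cv2) and the standard library are available. Lean on these libraries where they do the work, as an engineer would, in place of code of your own. Each camera call takes 0.05 s, during which the arm holds its last target. There are 200 camera calls.

## Working session

There is one attempt and no reset: what is moved stays moved. The work goes in short steps, Python scripts to look and compute and a tool call to move; the robot and the scene stay as the last step left them, time stands still between calls to the robot, and variables do not carry over. Pictures are saved under pics/ and viewed, about 8 in all and at most 12, crops included, and the job is handed in when it is done.

Besides the shell and the picture viewer there is one more tool, called as a command line: name --pt "numbers of a row" for each row, then --argument value for the rest. send_rows: Moves the arm, as the interface text tells. Its arguments: {"type":"object","properties":{"steps":{"type":"array"},"force":{"type":"number"}},"required":["steps"]}

```bash
ls; mkdir -p pics; python3 - <<'E'
from station import ctrl
import cv2,numpy as np
print(ctrl.get_obs(), ctrl.tcp_to_tips)
for n in ("side","top"):
    im,d=ctrl.snapshot(n); cv2.imwrite(f"pics/{n}0.png",im[:,:,::-1]); np.savez(f"pics/{n}0.npz",im=im,d=d)
    print(n,ctrl.get_calibration(n))
    np.savez
E
```

```text
pics
{'time': 0.0, 'qpos': array([ 1.01834164e+00,  4.91585129e-01,  1.55947085e+00,  2.00020738e-05,
        1.09168235e+00, -1.05577971e-01]), 'dq': array([ 3.56222925e-04,  7.70698173e-04, -1.67114674e-03, -7.71565114e-06,
       -1.03954587e-03,  7.16685702e-04]), 'joint_torque': array([-2.15102576e-03, -6.18450737e+01, -2.61593235e+01, -1.49723328e-04,
        4.13108428e-03, -8.84742605e-06]), 'eef_pos': array([269.9409538 , 563.45434383, 238.70447527]), 'orientation': array([-0.87457602,  1.38914194,  0.87377381]), 'force': array([ 0.05008339,  0.60024285, -0.22582336]), 'wrist_torque': array([0.02160364, 0.03495105, 0.00825626]), 'opening': 0.9979057743430682} 8.0
side {'intrinsics': array([[491.80363667,   0.        , 283.00524863],
       [  0.        , 491.80363667, 207.50895165],
       [  0.        ,   0.        ,   1.        ]]), 'rvec': array([ 1.92035779, -0.11598037,  0.0892141 ]), 'tvec': array([-532.20880428,   69.23992922, 1156.91778369])}
top {'intrinsics': array([[434.34022823,   0.        , 280.89327119],
       [  0.        , 434.34022823, 210.0820529 ],
       [  0.        ,   0.        ,   1.        ]]), 'rvec': array([ 2.12487798, -2.15496948,  0.20546444]), 'tvec': array([-96.67515247, 516.74192825, 862.29461786])}
```

View pics/top0.png

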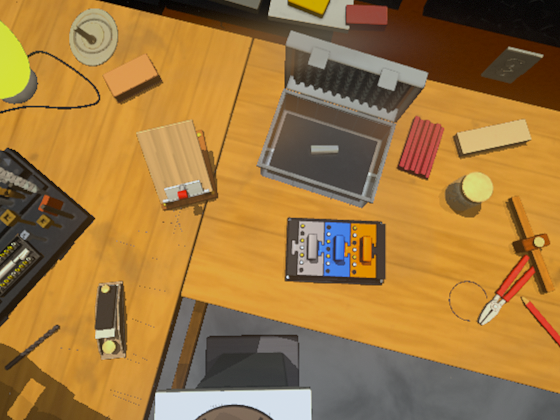

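View pics/side0.png

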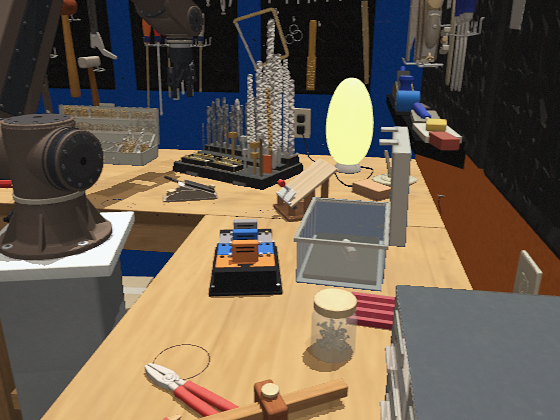

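Top view: stand at (178,165) with the red grip at (182,195), lip folded. Tray at (335,250) with grey, blue and orange left to right, orange handle at (366,250). Side view confirms this, with the grip at (281,184).

```bash
cat > h.py <<'E'
import cv2,numpy as np
from scipy.spatial.transform import Rotation as R
def cloud(d,cal):
    K=cal["intrinsics"];v,u=np.mgrid[:d.shape[0],:d.shape[1]]
    p=np.dstack([(u-K[0,2])/K[0,0]*d,(v-K[1,2])/K[1,1]*d,d])
    Rm=R.from_rotvec(cal["rvec"]).as_matrix()
    return (p-cal["tvec"].ravel())@Rm
def rect(P):
    (c,s,a)=cv2.minAreaRect(P[:,:2].astype(np.float32)); return np.round(c,1),np.round(s,1),round(a,1)
def frame(path,cal):
    z=np.load(path);return z["im"],z["d"],cloud(z["d"],cal),cv2.cvtColor(z["im"],cv2.COLOR_RGB2HSV)
E
python3 - <<'E'
from h import *; from station import ctrl
im,d,P,H=frame("pics/top0.npz",ctrl.get_calibration("top"))
h,s,v=H[...,0],H[...,1],H[...,2]
U=np.zeros(d.shape,bool)
def win(a,b,c,e):
    m=U.copy();m[b:e,a:c]=1;return m
t=win(275,205,395,292)
print("bench z",np.median(P[win(230,250,270,290)],0))
for n,(a,b) in dict(grey=(290,325),blue=(322,352),orange=(350,382)).items():
    m=win(a,215,b,285)&(P[...,2]>75)&(P[...,2]<100)
    Q=P[m];print(n,"handle",len(Q),Q.mean(0).round(1),np.median(Q[:,2]).round(1),rect(Q))
m=t&(P[...,2]>30)&(P[...,2]<58);print("blocks+ends",rect(P[m]),np.median(P[m][:,2]))
m=t&(P[...,2]>10)&(P[...,2]<100);print("tray",rect(P[m]))
# stand
st=win(125,110,220,215)
red=st&((h<6)|(h>174))&(s>150)&(v>80)
Q=P[red];print("red",red.sum(),Q.mean(0),Q.min(0),Q.max(0), np.argwhere(red).mean(0))
w=win(145,125,200,180)&(P[...,2]>40)&(P[...,2]<150)
Q=P[w];c=Q.mean(0);
for _ in range(4):
    n=np.linalg.svd(Q-Q.mean(0),full_matrices=False)[2][2];n*=np.sign(n[2]);e=(Q-Q.mean(0))@n;cc=Q.mean(0);Q=Q[abs(e)<2.5*max(e.std(),1)]
print("plane",cc,n,"slope",np.degrees(np.arccos(n[2])),len(Q),e.std())
m=win(120,105,225,220)&(abs((P-cc)@n)<4)&(P[...,2]>20)
m=cv2.morphologyEx(m.astype(np.uint8),cv2.MORPH_OPEN,np.ones((3,3)))>0
yax=np.cross(n,[0,0,1.]);up=np.array([0,0,1.])-n*n[2];up/=np.linalg.norm(up);yl=np.cross(n,up)
Q=P[m]-cc;L=np.c_[Q@up,Q@yl];print("board rect in plane",rect(L)); print("up",up,"y",yl)
print(np.percentile(L,[1,99],axis=0), "z range",P[m][:,2].min(),P[m][:,2].max())
print("red local",((P[red]-cc)@np.c_[up,yl,n]).mean(0))
E
```

```text
bench z [ 3.94302523e+02 -3.65506614e+01  1.88935404e-02]
grey handle 249 [ 434.5 -162.2   87.2] 87.7 (array([ 435. , -162.3]), array([18.1, 49.7]), 88.6)
blue handle 251 [ 431.5 -215.3   87.3] 87.9 (array([ 432. , -215.8]), array([17.4, 49.7]), 87.4)
orange handle 245 [ 428.2 -268.6   87.2] 87.9 (array([ 428.4, -269.3]), array([17. , 47.9]), 87.2)
blocks+ends (array([ 452.3, -216.8]), array([200.2, 155. ]), 86.8) 48.14469108028215
tray (array([ 447.9, -216.3]), array([202.9, 168.8]), 87.7)
red 62 [542.39431102  92.68124175  92.58985698] [534.08272043  84.83201589  82.69438726] [551.00928846 100.72798555  97.54539674] [193.80645161 182.08064516]
plane [625.56438879 112.88625184  97.00507879] [-0.55591382 -0.13171514  0.82073805] slope 34.84125624753712 2745 1.4519432533139704
board rect in plane (array([-21.5,   1.3]), array([155.9, 112.4]), 0.2)
up [0.79862747 0.18922237 0.57130469] y [-2.30551474e-01  9.73060131e-01  1.38777878e-17]
[[-90.81902543 -53.81290197]
 [ 55.07597351  55.7848031 ]] z range 38.217585552784975 131.28682082137544
red local [-72.7675859   -0.4857057   45.27296086]
```

```bash
python3 - <<'E'
from h import *; from station import ctrl
B=np.array([592.1,106.3,73.3]);up=np.array([.7986,.1892,.5713]);n=np.array([-.5559,-.1317,.8207]);yl=np.cross(n,up);F=np.c_[up,yl,n]
rays=[];crops=[]
for nm,w in(("top",(150,180,215,210)),("side",(268,172,295,196))):
    cal=ctrl.get_calibration(nm);im,d,P,H=frame(f"pics/{nm}0.npz",cal);a,b,c,e=w
    m=np.zeros(d.shape,bool);m[b:e,a:c]=1
    h,s,v=[H[...,i].astype(int) for i in range(3)]
    r=m&((h<7)|(h>173))&(s>150)&(v>60)
    r=cv2.connectedComponentsWithStats(r.astype(np.uint8));i=1+r[2][1:,4].argmax();r=r[1]==i
    y,x=np.argwhere(r).T;print(nm,r.sum(),"bbox",x.min(),x.max(),y.min(),y.max(),np.median(P[r],0).round(1))
    Rm=R.from_rotvec(cal["rvec"]).as_matrix();K=cal["intrinsics"]
    dr=Rm.T@np.linalg.inv(K)@[(x.min()+x.max())/2,(y.min()+y.max())/2,1];rays.append((-Rm.T@cal["tvec"].ravel(),dr/np.linalg.norm(dr)))
    if nm=="top":
        g=m&(s<60)&(v>90); Q=(P[g]-B)@F; print("grey lip pts local\n",Q[np.lexsort((Q[:,1],Q[:,0]))][::8].round(0).tolist())
    cr=im[max(b-45,0):e+25,max(a-40,0):c+40];crops.append(cv2.resize(cr,(390,300),interpolation=cv2.INTER_CUBIC))
A=np.vstack([np.eye(3)-np.outer(q,q) for _,q in rays]);bb=np.hstack([(np.eye(3)-np.outer(q,q))@o for o,q in rays])
g=np.linalg.lstsq(A,bb,rcond=None)[0];print("grip",g,"local",(g-B)@F,"gaps",[np.linalg.norm(np.cross(g-o,q)) for o,q in rays],[o.round() for o,_ in rays])
im=np.load("pics/top0.npz")["im"][205:295,275:395];crops.append(cv2.resize(im,(780,290)))
cv2.imwrite("pics/c1.png",np.vstack([np.hstack(crops[:2]),crops[2]])[:,:,::-1])
E
```

```text
top 70 bbox 178 187 190 198 [541.7  92.3  92.7]
grey lip pts local
 [[-58.0, 19.0, 3.0], [-57.0, -24.0, 5.0], [-56.0, -7.0, 2.0], [-55.0, -10.0, 6.0], [-55.0, 46.0, 4.0], [-54.0, 20.0, 6.0], [-53.0, 45.0, 2.0], [-53.0, -38.0, 5.0], [-53.0, -27.0, 5.0], [-52.0, -34.0, 6.0], [-51.0, -49.0, -0.0], [-51.0, -45.0, 4.0], [-50.0, -7.0, 9.0], [-50.0, -11.0, 7.0], [-50.0, -45.0, 2.0], [-49.0, -24.0, 7.0], [-48.0, 22.0, 6.0], [-47.0, -23.0, 10.0], [-47.0, -8.0, 8.0], [-46.0, -10.0, 6.0], [-45.0, 21.0, 10.0], [-44.0, 19.0, 8.0], [-43.0, 29.0, 9.0], [-42.0, 20.0, 11.0], [-42.0, -37.0, 9.0], [-41.0, -16.0, 9.0], [-41.0, -37.0, 7.0], [-40.0, -25.0, 7.0], [-39.0, -8.0, 10.0], [-38.0, -31.0, 9.0], [-37.0, -30.0, 11.0], [-36.0, -34.0, 10.0], [-36.0, -30.0, 8.0], [-35.0, -26.0, 14.0], [-35.0, 16.0, 11.0], [-34.0, -18.0, 11.0], [-33.0, -31.0, 10.0], [-33.0, -12.0, 11.0], [-32.0, -21.0, 13.0], [-31.0, -35.0, 12.0], [-31.0, -8.0, 13.0], [-30.0, 14.0, 12.0], [-30.0, -21.0, 13.0], [-29.0, -34.0, 11.0], [-28.0, 18.0, 13.0], [-28.0, 20.0, 13.0], [-27.0, 0.0, 27.0], [-27.0, -28.0, 12.0], [-27.0, -2.0, 24.0], [-27.0, -24.0, -1.0], [-26.0, 12.0, -0.0], [-26.0, 15.0, 10.0], [-26.0, -5.0, 1.0], [-25.0, 21.0, 13.0], [-25.0, -16.0, 4.0], [-24.0, 26.0, 7.0], [-24.0, -14.0, 11.0], [-24.0, 6.0, 9.0], [-24.0, -36.0, 15.0], [-23.0, -23.0, 13.0], [-22.0, 3.0, 16.0]]
side 43 bbox 277 284 179 186 [543.6  86.2  87.7]
grip [541.98669504  92.90200305  87.62405458] local [-34.37205398  -1.48426496  41.37825402] gaps [np.float64(1.0452323822329712), np.float64(1.0452323822327263)] [array([360., -86., 940.]), array([  393., -1120.,   467.])]
```

View pics/c1.png

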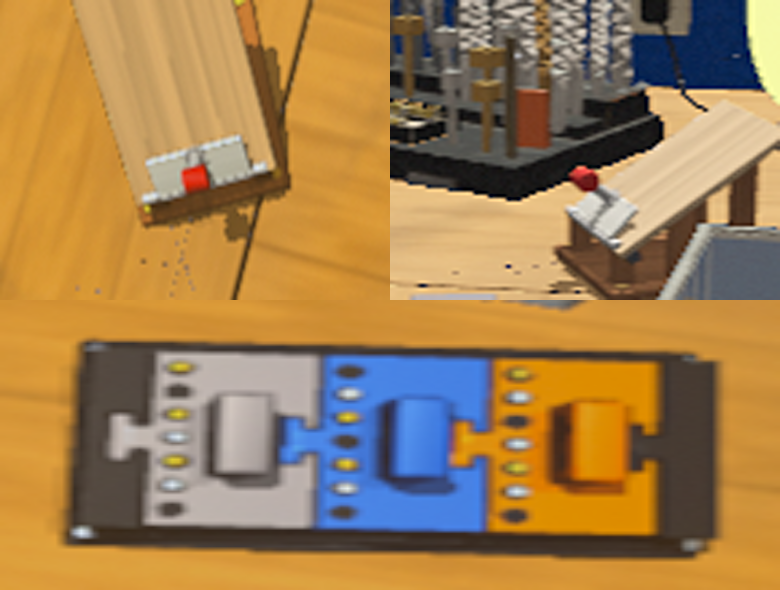

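Crop: the lip is already part-open (about 0.25 rad), with the red grip upright. The ribs point to the left, world +y, and the orange rib sits in blue's slot. Measurements agree with the given sizes and heights (73.3 mm face, 35°, 87.9 mm handle tops).

```bash
cat >> h.py <<'E'
B=np.array([592.1,106.3,73.3]);up=np.array([.7986,.1892,.5713]);n=np.array([-.5559,-.1317,.8207]);yl=np.cross(n,up);yl/=np.linalg.norm(yl)
F=np.c_[up,yl,n]
def orient(x,z):
    x=np.array(x,float)/np.linalg.norm(x);z=np.array(z,float);z-=x*(z@x);z/=np.linalg.norm(z)
    return np.c_[x,np.cross(z,x),z]
def row(p0,R0,p1,R1):  # shift cm, turn deg in tool axes of start
    return np.r_[R0.T@(np.array(p1)-p0)/10,np.degrees(R.from_matrix(R0.T@R1).as_rotvec())].round(2)
E
python3 - <<'E'
from h import *; from station import ctrl
o=ctrl.get_obs();R0=R.from_rotvec(o["orientation"]).as_matrix();print(R0.round(3))
p=np.array([270.037,563.67,239.327])
D=[0,0,-1]
R1=orient(D,yl);
for s in(1,-1): print(s,"->grip above",row(p,R0,[542,93,87.6-11+100],orient(D,yl*s)))
R1=orient(D,yl) 
E
```

```text
[[-0.    -0.902  0.432]
 [-0.001  0.432  0.902]
 [-1.     0.    -0.001]]
1 ->grip above [ 6.300e+00 -4.486e+01 -3.069e+01 -3.893e+01 -5.000e-02 -2.000e-02]
-1 ->grip above [ 6.3000e+00 -4.4860e+01 -3.0690e+01  1.4107e+02 -3.0000e-02  6.0000e-02]
```

```bash
python3 - <<'E'
from h import *; from station import ctrl
for nm in("top","side"):
    im,d,P,H=frame(f"pics/{nm}0.npz",ctrl.get_calibration(nm))
    Q=P[(d>0)&(P[...,2]>20)]
    for x in range(150,750,60):
        r=[]
        for y in range(-30,640,60):
            m=(abs(Q[:,0]-x)<30)&(abs(Q[:,1]-y)<30);r.append(int(np.percentile(Q[m][:,2],98)) if m.sum()>3 else 0)
        print(nm,x,r)
E
```

```text
top 150 [0, 0, 0, 0, 0, 0, 0, 0, 0, 0, 0, 0]
top 210 [0, 0, 0, 0, 31, 30, 0, 0, 0, 0, 0, 0]
top 270 [0, 0, 0, 0, 52, 53, 0, 0, 0, 0, 0, 0]
top 330 [0, 0, 0, 0, 46, 46, 0, 0, 52, 0, 0, 0]
top 390 [0, 0, 0, 0, 0, 37, 0, 57, 58, 0, 0, 0]
top 450 [0, 0, 0, 0, 0, 0, 101, 109, 57, 0, 0, 0]
top 510 [0, 0, 95, 48, 0, 0, 150, 125, 123, 0, 0, 0]
top 570 [97, 70, 93, 85, 0, 0, 71, 209, 123, 0, 0, 0]
top 630 [97, 91, 118, 126, 0, 0, 0, 35, 67, 35, 0, 0]
top 690 [0, 0, 129, 130, 0, 0, 0, 0, 0, 32, 0, 0]
side 150 [235, 0, 0, 0, 0, 0, 0, 535, 535, 524, 0, 50]
side 210 [0, 0, 0, 0, 29, 30, 0, 535, 527, 492, 487, 0]
side 270 [0, 0, 0, 0, 50, 52, 0, 535, 537, 512, 458, 344]
side 330 [0, 0, 0, 0, 45, 47, 0, 0, 52, 538, 525, 345]
side 390 [0, 0, 0, 0, 0, 36, 0, 56, 60, 127, 198, 214]
side 450 [0, 0, 0, 0, 0, 0, 35, 107, 127, 198, 204, 224]
side 510 [0, 0, 93, 47, 0, 0, 146, 124, 320, 356, 338, 238]
side 570 [0, 67, 92, 85, 0, 0, 91, 386, 356, 483, 347, 0]
side 630 [97, 101, 115, 125, 0, 0, 0, 37, 347, 324, 0, 0]
side 690 [0, 0, 128, 129, 0, 0, 0, 0, 33, 0, 0, 0]
```

```bash
python3 - <<'E'
from h import *
p=np.array([270.037,563.67,239.327]);D=[0,0,-1];R0=orient(D,[.432,.902,0]);R1=orient(D,yl)
v=[400,280,239.3];print(row(p,R0,v,R1));print(row(np.array(v),R1,[542,93,180],R1)); print(row(np.array([542,93,180]),R1,[542,93,76.6],R1))
E
```

```text
[  0.   -23.97 -19.97 -38.92   0.     0.  ]
[  5.93  -9.51 -21.47   0.     0.     0.  ]
[10.34  0.    0.    0.    0.    0.  ]
```

send_rows --pt "-1 0 -23.97 -19.97 -38.92 0 0" --pt "-1 0 -23.97 -19.97 -38.92 0 0" --pt "-1 0 -23.97 -19.97 -38.92 0 0" --pt "-1 0 -23.97 -19.97 -38.92 0 0" --pt "-1 0 -23.97 -19.97 -38.92 0 0" --pt "-1 0 -23.97 -19.97 -38.92 0 0" --pt "-1 0 -23.97 -19.97 -38.92 0 0" --pt "-1 0 -23.97 -19.97 -38.92 0 0" --force 30

```text
time: 0.77
eef_pos: [400.5, 277.4, 239.2]
orientation: [-1.379, 1.091, 1.378]
force: [1.4, 0.0, 0.5]
opening: 1.002
```

send_rows --pt "-1 0 -9.51 -21.47 0 0 0" --pt "-1 0 -9.51 -21.47 0 0 0" --pt "-1 0 -9.51 -21.47 0 0 0" --pt "-1 0 -9.51 -21.47 0 0 0" --pt "-1 5.93 -9.51 -21.47 0 0 0" --pt "-1 5.93 -9.51 -21.47 0 0 0" --pt "-1 5.93 -9.51 -21.47 0 0 0" --pt "-1 5.93 -9.51 -21.47 0 0 0"

```text
time: 1.43
eef_pos: [541.9, 91.4, 177.9]
orientation: [-1.374, 1.094, 1.38]
force: [-0.2, 0.6, 1.2]
opening: 1.001
```

```bash
python3 - <<'E'
from h import *; from station import ctrl
cal=ctrl.get_calibration("wrist");o=ctrl.get_obs();im,d=ctrl.snapshot("wrist");cv2.imwrite("pics/w1.png",im[:,:,::-1])
P=cloud(d,cal);H=cv2.cvtColor(im,cv2.COLOR_RGB2HSV).astype(int)
r=((H[...,0]<7)|(H[...,0]>173))&(H[...,1]>150)&(H[...,2]>60)&(d>0)
c=cv2.connectedComponentsWithStats(r.astype(np.uint8));i=1+c[2][1:,4].argmax();r=c[1]==i
Q=P[r];print(c[2][i],o["eef_pos"],Q.mean(0),np.percentile(Q,[3,97],0).round(1))
L=(Q-B)@F;print("local",np.percentile(L,[3,50,97],0).round(1))
E
```

```text
[274 205  28  28 737] [541.9299069   91.40682747 177.89518152] [539.20906536  93.82690215  92.62049168] [[532.1  85.7  87.6]
 [547.7 101.9  95.2]]
local [[-42.1  -7.6  40.6]
 [-33.    0.3  47.6]
 [-27.3   7.8  49.6]]
```

View pics/w1.png

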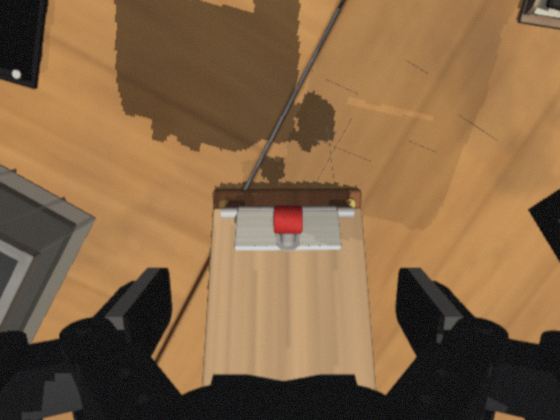

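Wrist view: the red grip is at (288,219), upright on the part-open lip, midway across and between the open fingers. I'll descend in two steps.

send_rows --pt "-1 2 0 0.2 0 0 0" --pt "-1 4 0 0.2 0 0 0" --pt "-1 6 0 0.2 0 0 0" --pt "-1 7 0 0.2 0 0 0" --pt "-1 7 0 0.2 0 0 0" --pt "-1 7 0 0.2 0 0 0" --pt "-1 7 0 0.2 0 0 0" --pt "-1 7 0 0.2 0 0 0"

```text
time: 2.15
eef_pos: [541.9, 95.2, 111.3]
orientation: [-1.38, 1.088, 1.377]
force: [-0.2, 0.2, -0.1]
opening: 1.001
```

```bash
python3 - <<'E'
from h import *; from station import ctrl
o=ctrl.get_obs();p=o["eef_pos"];R0=R.from_rotvec(o["orientation"]).as_matrix();print(p,o["force"],R0.round(3).tolist())
Rg=orient([0,0,-1],yl)
print(row(p,R0,[541,93.4,76],Rg))
g=np.array([541,93.4,87.]);a0=np.radians(65.3);c=-44.05*np.array([np.cos(a0),np.sin(a0)])
for a in np.linspace(65.3,142,17)[1:]:
    t=np.radians(a);q=c+44.05*np.array([np.cos(t),np.sin(t)]);print(round(a,1),row(np.zeros(3),Rg,up*q[0]+n*q[1],Rg)[:3])
E
```

```text
[541.90930256  95.24164336 111.2973241 ] [-0.20612121  0.23738899 -0.08923632] [[0.002, -0.973, -0.231], [0.0, -0.231, 0.973], [-1.0, -0.002, -0.0]]
[ 3.53  0.14 -0.16  0.01 -0.01  0.12]
70.1 [ 0.08  0.36 -0.  ]
74.9 [ 0.19  0.71 -0.  ]
79.7 [ 0.33  1.05 -0.  ]
84.5 [ 0.5   1.38 -0.  ]
89.3 [ 0.69  1.69 -0.  ]
94.1 [ 0.91  1.99 -0.  ]
98.9 [ 1.15  2.27 -0.  ]
103.6 [ 1.42  2.52 -0.  ]
108.4 [ 1.7   2.76 -0.  ]
113.2 [ 2.01  2.96 -0.  ]
118.0 [ 2.33  3.14 -0.  ]
122.8 [ 2.66  3.3  -0.  ]
127.6 [ 3.01  3.42 -0.  ]
132.4 [ 3.36  3.52 -0.  ]
137.2 [ 3.73  3.59 -0.  ]
142.0 [ 4.09  3.62 -0.  ]
```

send_rows --pt "-1 1.5 0.14 -0.16 0 0 0" --pt "-1 3.0 0.14 -0.16 0 0 0" --pt "-1 3.5 0.14 -0.16 0 0 0" --pt "-1 3.5 0.14 -0.16 0 0 0" --pt "0 3.5 0.14 -0.16 0 0 0" --pt "1 3.5 0.14 -0.16 0 0 0" --pt "1 3.5 0.14 -0.16 0 0 0" --pt "1 3.5 0.14 -0.16 0 0 0" --force 25

```text
time: 2.82
eef_pos: [540.7, 93.1, 75.6]
orientation: [-1.379, 1.089, 1.378]
force: [-0.5, -1.1, -0.4]
opening: 0.456
```

send_rows --pt "1 0 0 0 0 0 0" --pt "1 0 0 0 0 0 0" --pt "1 0 0 0 0 0 0" --pt "1 0 0 0 0 0 0" --pt "1 0 0 0 0 0 0" --pt "1 0 0 0 0 0 0" --pt "1 0 0 0 0 0 0" --pt "1 0 0 0 0 0 0"

```text
time: 3.48
eef_pos: [540.4, 93.6, 75.5]
orientation: [-1.378, 1.089, 1.378]
force: [-1.5, 4.9, 5.2]
opening: 0.206
```

send_rows --pt "1 0.08 0.36 0 0 0 0" --pt "1 0.19 0.71 0 0 0 0" --pt "1 0.33 1.05 0 0 0 0" --pt "1 0.5 1.38 0 0 0 0" --pt "1 0.69 1.69 0 0 0 0" --pt "1 0.91 1.99 0 0 0 0" --pt "1 1.15 2.27 0 0 0 0" --pt "1 1.42 2.52 0 0 0 0"

```text
time: 4.15
eef_pos: [516.5, 87.9, 61.7]
orientation: [-1.379, 1.088, 1.377]
force: [-0.8, 6.9, 9.8]
opening: 0.21
```

send_rows --pt "1 0.28 0.24 0 0 0 0" --pt "1 0.59 0.44 0 0 0 0" --pt "1 0.91 0.62 0 0 0 0" --pt "1 1.24 0.78 0 0 0 0" --pt "1 1.59 0.9 0 0 0 0" --pt "1 1.94 1.0 0 0 0 0" --pt "1 2.3 1.07 0 0 0 0" --pt "1 2.55 1.09 0 0 0 0"

```text
time: 4.82
eef_pos: [504.8, 85.2, 35.6]
orientation: [-1.378, 1.09, 1.379]
force: [-6.2, 3.5, 8.9]
opening: 0.207
```

send_rows --pt "1 0.1 0.02 0 0 0 0" --pt "1 0.1 0.02 0 0 0 0" --pt "1 0.1 0.02 0 0 0 0" --pt "1 0.1 0.02 0 0 0 0" --pt "1 0.1 0.02 0 0 0 0" --pt "1 0.1 0.02 0 0 0 0" --pt "1 0.1 0.02 0 0 0 0" --pt "1 0.1 0.02 0 0 0 0"

```text
time: 5.48
eef_pos: [504.6, 85.1, 34.6]
orientation: [-1.378, 1.09, 1.379]
force: [-4.2, 3.9, 5.9]
opening: 0.204
```

send_rows --pt "-1 0 0 0 0 0 0" --pt "-1 0 0 0 0 0 0" --pt "-1 0 0 0 0 0 0" --pt "-1 0 0 0 0 0 0" --pt "-1 0 0 0 0 0 0" --pt "-1 0 0 0 0 0 0" --pt "-1 -2 0 0 0 0 0" --pt "-1 -5 0 0 0 0 0"

```text
time: 6.15
eef_pos: [504.0, 84.6, 82.9]
orientation: [-1.376, 1.093, 1.382]
force: [0.8, 0.4, -0.0]
opening: 0.998
```

send_rows --pt "-1 -4 0 0 0 0 0" --pt "-1 -8 0 0 0 0 0" --pt "-1 -12 0 0 0 0 0" --pt "-1 -15 0 0 0 0 0" --pt "-1 -15 0 0 0 0 0" --pt "-1 -15 0 0 0 0 0" --pt "-1 -15 0 0 0 0 0" --pt "-1 -15 0 0 0 0 0"

```text
time: 6.82
eef_pos: [504.6, 84.6, 233.0]
orientation: [-1.377, 1.092, 1.38]
force: [-0.2, -0.5, -0.3]
opening: 0.998
```

```bash
python3 - <<'E'
from h import *; from station import ctrl
cal=ctrl.get_calibration("wrist");o=ctrl.get_obs();im,d=ctrl.snapshot("wrist");cv2.imwrite("pics/w2.png",im[:,:,::-1])
p=o["eef_pos"];R0=R.from_rotvec(o["orientation"]).as_matrix();print(p,o["force"],o["opening"],o["qpos"].round(2))
P=cloud(d,cal);H=cv2.cvtColor(im,cv2.COLOR_RGB2HSV).astype(int)
r=((H[...,0]<7)|(H[...,0]>173))&(H[...,1]>150)&(H[...,2]>60)&(d>0)
c=cv2.connectedComponentsWithStats(r.astype(np.uint8));i=1+c[2][1:,4].argmax();r=c[1]==i
print("red local",np.percentile((P[r]-B)@F,[3,50,97],0).round(1), P[r].mean(0))
Q=P[200:320,225:350];L=(Q-B)@F;m=(d[200:320,225:350]>0)&(L[...,2]>8)&(L[...,0]>-65)&(L[...,0]<-40);print("lip",m.sum(),np.percentile(L[m],[3,50,97],0).round(1))
b=(P-B)@F;m=(d>0)&(abs(b[...,2])<4)&(abs(b[...,1])<50)&(b[...,0]>-45)&(b[...,0]<30);print("board n resid",np.median(b[m],0).round(2),m.sum())
Ro=orient([0,0,-1],[.998,-.061,0]);print(row(p,R0,[428.3,-269,200],Ro))
E
```

```text
[504.62090134  84.64575572 232.97208846] [-0.18294898 -0.4839394  -0.309543  ] 0.9975638058978575 [ 0.04  0.34  1.84  0.    0.97 -1.77]
red local [[-90.7  -8.4  28.4]
 [-81.9  -0.   40.8]
 [-76.4   8.4  42.8]] [504.8092775   85.55769374  57.6127577 ]
lip 994 [[-62.8 -34.    8.9]
 [-54.   -0.1  32.9]
 [-51.8  34.   35.8]]
board n resid [-5.27 -0.13  0.68] 9960
[ 3.3200e+00  1.5560e+01 -3.2660e+01  1.0681e+02 -1.0000e-01 -1.2000e-01]
```

View pics/w2.png

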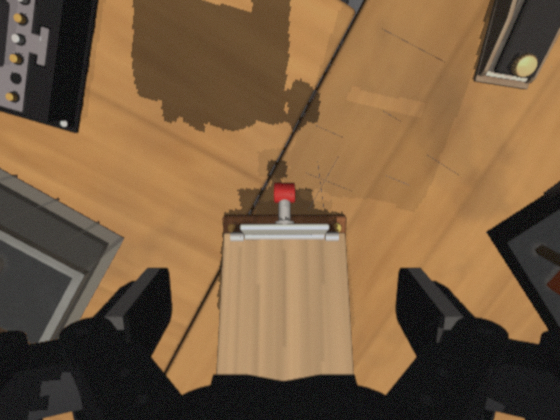

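Wrist view: the lip is square to the board, seen edge-on at (284,231), and the red grip at (285,193) is downhill of it. Lip points lie at local x = -54, up to 35 mm out, so it is fully open. Next, hover over the orange module.

send_rows --pt "-1 0 3 -6 6.7 0 0" --pt "-1 0 5 -10 13.4 0 0" --pt "-1 0 7 -14 20 0 0" --pt "-1 0 8.5 -18 26.7 0 0" --pt "-1 0 10.5 -22 33.4 0 0" --pt "-1 1 12 -26 40 0 0" --pt "-1 2 14 -30 46.7 0 0" --pt "-1 3.3 15.56 -32.66 53.4 0 0"

```text
time: 7.53
eef_pos: [435.9, -240.8, 209.4]
orientation: [-0.676, 1.463, 0.676]
force: [1.2, -0.3, 0.4]
opening: 0.997
```

send_rows --pt "-1 0 0 0 6.7 0 0" --pt "-1 0 0 0 13.4 0 0" --pt "-1 0 0 0 20 0 0" --pt "-1 0 0 0 26.7 0 0" --pt "-1 0 0 0 33.4 0 0" --pt "-1 0 0 0 40 0 0" --pt "-1 0 0 0 46.7 0 0" --pt "-1 0 0 0 53.4 0 0"

```text
time: 8.2
eef_pos: [436.2, -238.6, 208.9]
orientation: [0.053, 1.572, -0.051]
force: [-0.4, 0.1, -0.7]
opening: 1.0
```

send_rows --pt "-1 0 0 0 0 0 0" --pt "-1 0 0 0 0 0 0" --pt "-1 0 0 0 0 0 0" --pt "-1 0 0 0 0 0 0" --pt "-1 0 0 0 0 0 0" --pt "-1 0 0 0 0 0 0" --pt "-1 0 0 0 0 0 0" --pt "-1 0 0 0 0 0 0"

```text
time: 8.87
eef_pos: [436.5, -238.7, 210.2]
orientation: [0.047, 1.57, -0.047]
force: [-0.3, 0.7, -0.6]
opening: 0.998
```

```bash
cat > w.py <<'E'
from h import *; from station import ctrl; import sys
cal=ctrl.get_calibration("wrist");o=ctrl.get_obs();im,d=ctrl.snapshot("wrist");cv2.imwrite(f"pics/{sys.argv[1]}.png",im[:,:,::-1])
p=o["eef_pos"];R0=R.from_rotvec(o["orientation"]).as_matrix();print(p,R0.round(3).tolist(),o["force"],o["opening"],o["qpos"].round(2))
P=cloud(d,cal);H=cv2.cvtColor(im,cv2.COLOR_RGB2HSV).astype(int)
E
cat > w3.py <<'E'
from w import *
m=(d>0)&(P[...,2]>80)&(P[...,2]<95)&(P[...,0]>380)&(P[...,0]<480)&(P[...,1]<-120)&(P[...,1]>-320)
c=cv2.connectedComponentsWithStats(m.astype(np.uint8))
for i in range(1,c[0]):
    if c[2][i,4]>100:
        q=P[c[1]==i];print(c[2][i],q.mean(0).round(1),rect(q),np.median(H[c[1]==i],0))
m=(d>0)&(P[...,2]>44)&(P[...,2]<52)&(H[...,0]>8)&(H[...,0]<24)&(H[...,1]>150)&(P[...,1]<-200)
q=P[m];print("orange block",m.sum(),rect(q),np.median(q,0))
E
python3 w3.py w3
```

```text
[ 436.45216139 -238.67928594  210.17521504] [[0.0, 0.06, 0.998], [0.0, 0.998, -0.06], [-1.0, 0.0, 0.0]] [-0.28737193  0.66660662 -0.62872178] 0.9984394975688263 [-0.63  0.35  1.9   0.    0.89 -0.57]
[ 236   80   76   29 2123] [ 434.3 -162.3   87.7] (array([ 434.1, -162.4]), array([17.7, 49.6]), 86.5) [  7.  20. 177.]
[ 239  161   72   27 1889] [ 431.3 -215.2   87.5] (array([ 431. , -215.9]), array([18.3, 49.7]), 86.5) [109. 166. 198.]
[ 242  233   68   26 1693] [ 428.2 -268.1   87.4] (array([ 428.1, -269.2]), array([17.8, 49.7]), 86.7) [ 10. 179. 157.]
orange block 5319 (array([ 428.1, -266.1]), array([ 64.7, 111. ]), 86.8) [ 430.23946289 -262.81556833   48.16882423]
```

send_rows --pt "-1 0 -3.1 -0.65 0 0 0" --pt "-1 2 -3.1 -0.65 0 0 0" --pt "-1 4 -3.1 -0.65 0 0 0" --pt "-1 6 -3.1 -0.65 0 0 0" --pt "-1 8 -3.1 -0.65 0 0 0" --pt "-1 9 -3.1 -0.65 0 0 0" --pt "-1 9 -3.1 -0.65 0 0 0" --pt "-1 9 -3.1 -0.65 0 0 0"

```text
time: 9.58
eef_pos: [428.2, -269.3, 120.3]
orientation: [0.048, 1.571, -0.047]
force: [0.3, -0.2, 0.0]
opening: 1.001
```

```bash
python3 - <<'E'
from h import *; from station import ctrl
o=ctrl.get_obs();p=o["eef_pos"];R0=R.from_rotvec(o["orientation"]).as_matrix();print(p)
print(row(p,R0,[428.1,-269.2,61],orient([0,0,-1],[.998,-.059,0])))
E
```

```text
[ 428.2322055  -269.29539532  120.31720884]
[ 5.93  0.01 -0.01 -0.09 -0.02 -0.02]
```

send_rows --pt "-1 1.5 0 0 0 0 0" --pt "-1 3 0 0 0 0 0" --pt "-1 4.5 0 0 0 0 0" --pt "-1 5.5 0 0 0 0 0" --pt "-1 5.9 0 0 0 0 0" --pt "-1 5.9 0 0 0 0 0" --pt "-0.4 5.9 0 0 0 0 0" --pt "-0.1 5.9 0 0 0 0 0"

```text
time: 10.25
eef_pos: [428.4, -269.5, 62.0]
orientation: [0.047, 1.569, -0.048]
force: [0.3, 0.5, -0.1]
opening: 0.75
```

send_rows --pt "0.1 0 0 0 0 0 0" --pt "1 0 0 0 0 0 0" --pt "1 0 0 0 0 0 0" --pt "1 0 0 0 0 0 0" --pt "1 0 0 0 0 0 0" --pt "1 0 0 0 0 0 0" --pt "1 0 0 0 0 0 0" --pt "1 0 0 0 0 0 0" --force 50

```text
time: 10.92
eef_pos: [428.4, -269.4, 62.1]
orientation: [0.047, 1.569, -0.048]
force: [-0.1, 0.9, 6.6]
opening: 0.577
```

send_rows --pt "1 -0.1 0 0 0 0 0" --pt "1 -0.3 0 0 0 0 0" --pt "1 -0.5 0 0 0 0 0" --pt "1 -0.7 0 0 0 0 0" --pt "1 -0.8 0 0 0 0 0" --pt "1 -0.8 0 0 0 0 0" --pt "1 -0.8 0 0 0 0 0" --pt "1 -0.8 0 0 0 0 0"

```text
time: 11.58
eef_pos: [428.1, -269.2, 69.1]
orientation: [0.048, 1.57, -0.048]
force: [0.1, 0.2, -1.2]
opening: 0.578
```

```bash
cat > s.py <<'E'
from h import *; from station import ctrl; import sys
im,d=ctrl.snapshot("side");P=cloud(d,ctrl.get_calibration("side"));cv2.imwrite(f"pics/{sys.argv[1]}.png",im[:,:,::-1])
H=cv2.cvtColor(im,cv2.COLOR_RGB2HSV)
for nm in ("pics/side0.npz",None):
    if nm: I,D,Q,HH=frame(nm,ctrl.get_calibration("side"))
    else: Q,HH,D=P,H,d
    b=(HH[...,0]>100)&(HH[...,0]<125)&(HH[...,1]>120)&(D>0)&(Q[...,0]>350)&(Q[...,0]<500)&(Q[...,1]>-260)&(Q[...,1]<-160)&(Q[...,2]>30)
    print("blue n",b.sum(),"mean",Q[b].mean(0).round(1),"z97",np.percentile(Q[b][:,2],97).round(1), np.argwhere(b).mean(0).round(1))
o=ctrl.get_obs();print(o["time"],o["eef_pos"],o["force"],o["wrist_torque"],o["opening"])
E
python3 s.py s1
```

```text
blue n 499 mean [ 432.4 -221.    65.2] z97 89.1 [241.4 245.2]
blue n 266 mean [ 432.9 -219.7   81.1] z97 90.0 [233.2 245.3]
11.6333 [ 428.06832601 -269.20883637   69.09223813] [-0.60929953 -1.62889075 -0.68856052] [ 0.01449576 -0.10835756 -0.00084257] 0.5787602666904293
```

```bash
python3 - <<'E'
import cv2,numpy as np
a,b=[cv2.resize(cv2.imread(f"pics/{n}.png")[205:300,195:295],(390,370),interpolation=cv2.INTER_CUBIC) for n in("side0","s1")]
cv2.imwrite("pics/c2.png",np.hstack([a,b]))
E
```

```text
(no output)
```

View pics/c2.png

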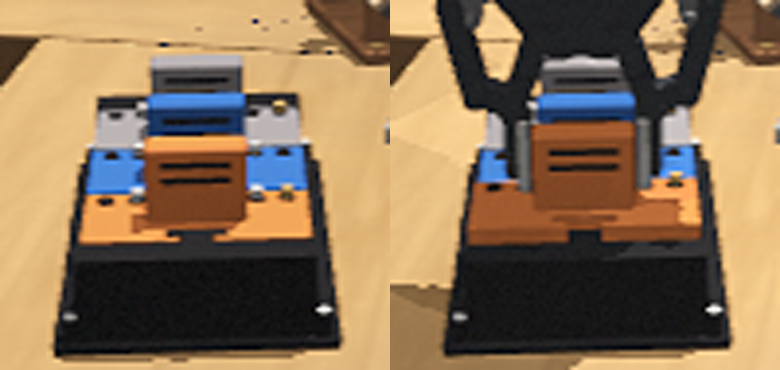

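Side crop: orange is up about 7 mm and level, while blue and grey haven't moved (blue handle top at row 94 in both). I'll keep lifting straight up.

send_rows --pt "1 -0.3 0 0 0 0 0" --pt "1 -0.6 0 0 0 0 0" --pt "1 -0.9 0 0 0 0 0" --pt "1 -1.2 0 0 0 0 0" --pt "1 -1.5 0 0 0 0 0" --pt "1 -1.8 0 0 0 0 0" --pt "1 -2.1 0 0 0 0 0" --pt "1 -2.2 0 0 0 0 0"

```text
time: 12.3
eef_pos: [428.2, -269.3, 91.7]
orientation: [0.047, 1.57, -0.048]
force: [-0.0, 0.1, -1.1]
opening: 0.577
```

```bash
python3 s.py s2; python3 - <<'E'
import cv2,numpy as np
for n in("side0","s1","s2"):
    H=cv2.cvtColor(cv2.imread(f"pics/{n}.png"),cv2.COLOR_BGR2HSV)[215:270,205:285]
    for k,(a,b) in dict(blue=(100,125),orange=(5,22)).items():
        m=(H[...,0]>=a)&(H[...,0]<=b)&(H[...,1]>140);y,x=np.argwhere(m).T;print(n,k,"top row",np.percentile(y,1)+215,"x",x.min()+205,x.max()+205)
E
```

```text
blue n 499 mean [ 432.4 -221.    65.2] z97 89.1 [241.4 245.2]
blue n 5 mean [ 430.6 -250.3  175.1] z97 320.3 [191.4 245. ]
12.35 [ 428.230285   -269.32245842   91.62827463] [-0.25219689 -0.705417   -1.63059933] [-0.01574549 -0.0053957  -0.01375705] 0.5775598973220398
side0 blue top row 229.0 x 217 273
side0 orange top row 239.47 x 215 283
s1 blue top row 229.0 x 214 273
s1 orange top row 236.0 x 215 274
s2 blue top row 216.52 x 215 272
s2 orange top row 225.0 x 215 274
```

send_rows --pt "1 -0.4 0 0 0 0 0" --pt "1 -0.8 0 0 0 0 0" --pt "1 -1.2 0 0 0 0 0" --pt "1 -1.6 0 0 0 0 0" --pt "1 -2.2 0 0 0 0 0" --pt "1 -3 0 0 0 0 0" --pt "1 -4 0 0 0 0 0" --pt "1 -5 0 0 0 0 0"

```text
time: 13.02
eef_pos: [428.1, -269.3, 142.3]
orientation: [0.048, 1.57, -0.048]
force: [0.4, -0.1, -1.3]
opening: 0.576
```

send_rows --pt "1 -2 0 0 0 0 0" --pt "1 -4 0 0 0 0 0" --pt "1 -6 0 0 0 0 0" --pt "1 -8 0 0 0 0 0" --pt "1 -8 0 0 0 0 0" --pt "1 -8 0 0 0 0 0" --pt "1 -8 0 0 0 0 0" --pt "1 -8 0 0 0 0 0"

```text
time: 13.68
eef_pos: [427.8, -269.0, 220.4]
orientation: [0.048, 1.571, -0.047]
force: [0.2, 0.5, -1.2]
opening: 0.574
```

```bash
python3 - <<'E'
from h import *; from station import ctrl
I,D,Q0,H0=frame("pics/side0.npz",ctrl.get_calibration("side"))
im,d=ctrl.snapshot("side");P=cloud(d,ctrl.get_calibration("side"));H=cv2.cvtColor(im,cv2.COLOR_RGB2HSV);cv2.imwrite("pics/s3.png",im[:,:,::-1])
for Q,HH in((Q0,H0),(P,H)):
    b=(HH[...,0]>100)&(HH[...,0]<125)&(HH[...,1]>120)&(Q[...,0]>350)&(Q[...,0]<500)&(Q[...,1]>-260)&(Q[...,1]<-160)&(Q[...,2]>80)&(Q[...,2]<110)
    print("blue handle",b.sum(),Q[b].mean(0).round(1))
# orange module lower edge
m=(H[...,0]>4)&(H[...,0]<22)&(H[...,1]>140)&(P[...,1]<-220)&(P[...,1]>-320)&(P[...,2]>120)&(P[...,0]>350)&(P[...,0]<500)
print("orange",m.sum(),np.percentile(P[m],[1,50,99],0).round(1))
o=ctrl.get_obs();p=o["eef_pos"];R0=R.from_rotvec(o["orientation"]).as_matrix();print(p,o["force"],o["opening"],o["qpos"].round(2))
E
```

```text
blue handle 166 [ 432.4 -222.2   86.3]
blue handle 167 [ 432.1 -221.8   86.2]
orange 2309 [[ 374.  -300.6  166.2]
 [ 427.6 -291.5  200.8]
 [ 480.1 -253.1  247.1]]
[ 427.79433293 -269.00977256  220.31687725] [ 0.34724377  0.47150617 -1.48425809] 0.5778905824889516 [-0.69  0.35  1.87  0.    0.93 -0.63]
```

```bash
cat > t.py <<'E'
from h import *; from station import ctrl; import sys
o=ctrl.get_obs();p=o["eef_pos"];R0=R.from_rotvec(o["orientation"]).as_matrix()
Rt=orient(-n,up); dx,h=map(float,sys.argv[1:3]); N=56.1+0.7
T=B+n*(N+h)+up*dx
L=(p-B)@F; print("TCP",p.round(1),"local x,y,gap",L[0].round(1),L[1].round(1),(L[2]-N).round(1),"F",o["force"].round(1),"T",o["wrist_torque"].round(2),"op",o["opening"].round(3),"q",o["qpos"].round(2),"t",o["time"])
print("target",T.round(1),"row",row(p,R0,T,Rt).tolist())
E
python3 t.py 4 90
```

```text
Traceback (most recent call last):
  File "t.py", line 5, in <module>
    L=(p-B)@F; print("TCP",p.round(1),"local x,y,gap",L[0].round(1),L[1].round(1),(L[2]-N).round(1),"F",o["force"].round(1),"T",o["wrist_torque"].round(2),"op",o["opening"].round(3),"q",o["qpos"].round(2),"t",o["time"])
                                                                                                                                                                ^^^^^^^^^^^^^^^^^^
AttributeError: 'float' object has no attribute 'round'
```

```bash
sed -i 's/o\["opening"\].round(3)/round(o["opening"],3)/' t.py; python3 t.py 4 90
```

```text
TCP [ 427.8 -269.   220.3] local x,y,gap -118.2 -327.3 204.6 F [ 0.3  0.5 -1.5] T [-0.05 -0.    0.03] op 0.578 q [-0.69  0.35  1.87  0.    0.93 -0.63] t 13.7333
target [513.7  87.7 196.1] row [2.45, 36.13, 6.41, -16.31, -34.65, 5.04]
```

send_rows --pt "1 0 1.5 0.3 0 0 0" --pt "1 0 4 0.8 0 0 0" --pt "1 0 7.5 1.3 -2 -4 0.6" --pt "1 0 11 2 -4 -8 1.2" --pt "1 0 15 2.7 -6 -13 1.9" --pt "1 0 19 3.4 -8 -18 2.6" --pt "1 0 23 4.1 -10 -22 3.2" --pt "1 0 26 4.7 -12 -26 3.8"

```text
time: 14.4
eef_pos: [490.2, -10.4, 220.8]
orientation: [-0.072, 1.111, 0.151]
force: [1.3, 1.3, -1.1]
opening: 0.577
```

send_rows --pt "1 0 0 0 0 0 0" --pt "1 0 0 0 0 0 0" --pt "1 0 0 0 0 0 0" --pt "1 0 0 0 0 0 0" --pt "1 0 0 0 0 0 0" --pt "1 0 0 0 0 0 0" --pt "1 0 0 0 0 0 0" --pt "1 0 0 0 0 0 0"

```text
time: 15.07
eef_pos: [490.8, -13.0, 221.2]
orientation: [-0.071, 1.112, 0.149]
force: [0.0, 0.3, -1.9]
opening: 0.577
```

```bash
python3 t.py 4 90
```

```text
TCP [490.8 -13.  221.2] local x,y,gap -19.0 -92.7 136.6 F [ 0.   0.3 -1.9] T [-0.08  0.32  0.02] op 0.577 q [-0.26  0.22  2.16  0.52  0.39 -0.86] t 15.0667
target [513.7  87.7 196.1] row [4.09, 9.55, 2.25, -4.3, -8.59, 1.4]
```

send_rows --pt "1 0.4 1.5 0.3 -0.5 -1 0.2" --pt "1 0.9 3 0.6 -1 -2 0.4" --pt "1 1.5 4.5 1 -1.7 -3.2 0.6" --pt "1 2.2 6 1.4 -2.4 -4.5 0.8" --pt "1 3 7.5 1.8 -3.1 -6 1" --pt "1 3.6 8.7 2.1 -3.8 -7.5 1.2" --pt "1 4.09 9.55 2.25 -4.3 -8.59 1.4" --pt "1 4.09 9.55 2.25 -4.3 -8.59 1.4"

```text
time: 15.73
eef_pos: [513.6, 88.8, 195.6]
orientation: [-0.113, 0.958, 0.216]
force: [-0.1, -0.7, -0.7]
opening: 0.577
```

send_rows --pt "1 0 0 0 0 0 0" --pt "1 0 0 0 0 0 0" --pt "1 0 0 0 0 0 0" --pt "1 0 0 0 0 0 0" --pt "1 0 0 0 0 0 0" --pt "1 0 0 0 0 0 0" --pt "1 0 0 0 0 0 0" --pt "1 0 0 0 0 0 0"

```text
time: 16.4
eef_pos: [513.7, 88.0, 196.1]
orientation: [-0.112, 0.958, 0.215]
force: [0.3, 0.5, -1.6]
opening: 0.576
```

```bash
python3 t.py 4 40; python3 - <<'E'
from h import *; from station import ctrl
im,d=ctrl.snapshot("side");cv2.imwrite("pics/s4.png",cv2.resize(im[90:250,200:400],(800,600),interpolation=cv2.INTER_CUBIC)[:,:,::-1])
P=cloud(d,ctrl.get_calibration("side"))
E
```

```text
TCP [513.7  88.  196.1] local x,y,gap 4.1 0.3 90.0 F [ 0.3  0.5 -1.6] T [-0.15  0.45  0.01] op 0.576 q [-0.03  0.29  2.23  1.38  0.15 -1.59] t 16.4
target [541.5  94.3 155. ] row [5.0, -0.03, -0.01, 0.03, 0.01, -0.02]
```

View pics/s4.png

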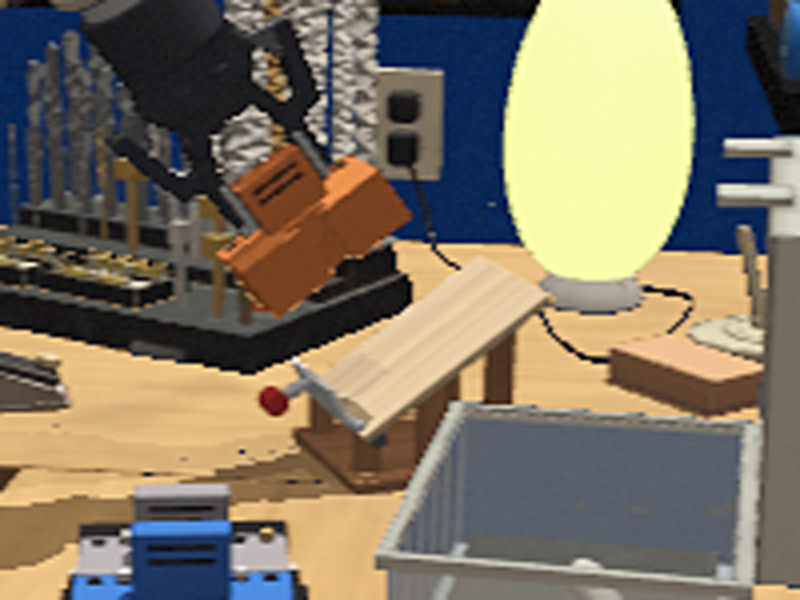

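Side view: the module is held parallel to the board at about (310,230) in the crop. The lip is open, with its grip at (273,401), and blue and grey are still in the tray. Now lower along the board's normal.

send_rows --pt "1 0.7 0 0 0 0 0" --pt "1 1.4 0 0 0 0 0" --pt "1 2.1 0 0 0 0 0" --pt "1 2.8 0 0 0 0 0" --pt "1 3.5 0 0 0 0 0" --pt "1 4.2 0 0 0 0 0" --pt "1 5 0 0 0 0 0" --pt "1 5 0 0 0 0 0"

```text
time: 17.12
eef_pos: [541.7, 94.7, 154.1]
orientation: [-0.112, 0.959, 0.215]
force: [-0.4, -0.0, -1.9]
opening: 0.572
```

send_rows --pt "1 0.5 0 0 0 0 0" --pt "1 1 0 0 0 0 0" --pt "1 1.5 0 0 0 0 0" --pt "1 2 0 0 0 0 0" --pt "1 2.5 0 0 0 0 0" --pt "1 2.9 0 0 0 0 0" --pt "1 2.9 0 0 0 0 0" --pt "1 2.9 0 0 0 0 0"

```text
time: 17.78
eef_pos: [557.4, 98.6, 131.4]
orientation: [-0.112, 0.958, 0.215]
force: [-0.1, 0.4, -0.5]
opening: 0.577
```

```bash
python3 t.py 4 0; python3 - <<'E'
from h import *; from station import ctrl
im,d=ctrl.snapshot("side");cv2.imwrite("pics/s5.png",cv2.resize(im[120:220,240:360],(780,600),interpolation=cv2.INTER_CUBIC)[:,:,::-1])
P=cloud(d,ctrl.get_calibration("side"));H=cv2.cvtColor(im,cv2.COLOR_RGB2HSV);L=(P-B)@F
m=(d>0)&(H[...,0]>4)&(H[...,0]<22)&(H[...,1]>140)&(abs(L[...,0])<75)&(abs(L[...,1])<50)&(L[...,2]>6)&(L[...,2]<110)
print(m.sum(),np.percentile(L[m],[1,5,50,95,99],0).round(1))
E
```

```text
TCP [557.4  98.6 131.4] local x,y,gap 4.0 0.5 11.1 F [-0.1  0.4 -0.5] T [-0.09  0.45  0.01] op 0.577 q [-0.    0.47  2.19  2.28  0.17 -2.48] t 17.7833
target [563.7  99.6 122.2] row [1.11, -0.05, -0.0, 0.03, -0.01, -0.03]
1126 [[-49.  -31.6  13.7]
 [-44.4 -29.6  16.9]
 [  4.7 -17.3  50.8]
 [ 52.8   7.   91.1]
 [ 57.7  19.5  93.6]]
```

View pics/s5.png

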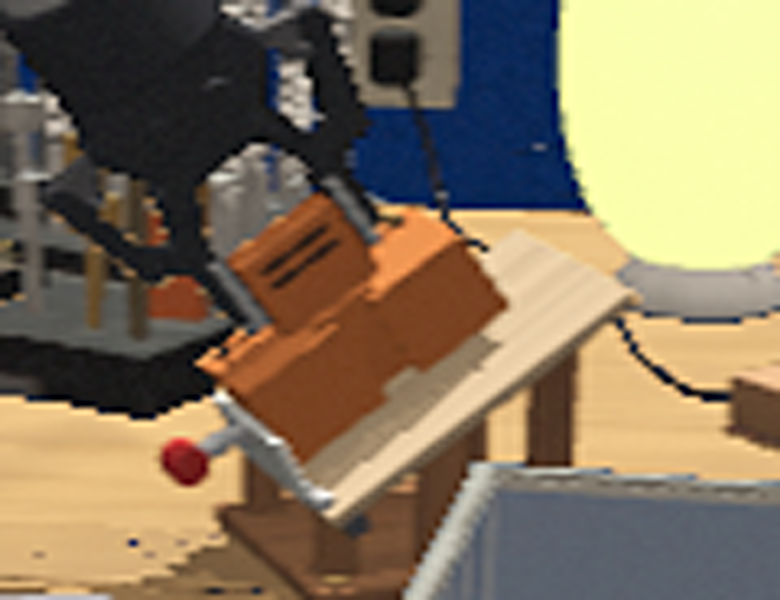

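Crop: the module is about 11 mm above the board, parallel to it. Its end is just uphill of the lip at (270,440), with no contact. q6 is -2.48, and I project about -2.57 at touchdown, which is inside its range.

send_rows --pt "1 0.2 0 0 0 0 0" --pt "1 0.4 0 0 0 0 0" --pt "1 0.6 0 0 0 0 0" --pt "1 0.7 0 0 0 0 0" --pt "1 0.8 0 0 0 0 0" --pt "1 0.85 0 0 0 0 0" --pt "1 0.9 0 0 0 0 0" --pt "1 0.9 0 0 0 0 0"

```text
time: 18.5
eef_pos: [562.6, 99.8, 123.8]
orientation: [-0.112, 0.958, 0.215]
force: [0.3, 0.5, -2.2]
opening: 0.575
```

```bash
python3 t.py 4 0
```

```text
TCP [562.6  99.8 123.8] local x,y,gap 4.0 0.5 1.9 F [ 0.3  0.5 -2.2] T [-0.12  0.42 -0.03] op 0.575 q [ 0.    0.5   2.18  2.34  0.18 -2.54] t 18.5
target [563.7  99.6 122.2] row [0.19, -0.05, -0.0, 0.03, -0.0, -0.03]
```

send_rows --pt "1 0.04 0 0 0 0 0" --pt "1 0.08 0 0 0 0 0" --pt "1 0.12 0 0 0 0 0" --pt "1 0.15 0 0 0 0 0" --pt "1 0.15 0 0 0 0 0" --pt "1 0.15 0 0 0 0 0" --pt "1 0.15 0 0 0 0 0" --pt "1 0.15 0 0 0 0 0"

```text
time: 19.17
eef_pos: [563.4, 100.0, 122.6]
orientation: [-0.112, 0.958, 0.215]
force: [0.5, -0.6, -2.0]
opening: 0.576
```

```bash
python3 t.py 4 0
```

```text
TCP [563.4 100.  122.6] local x,y,gap 4.1 0.5 0.5 F [ 0.5 -0.6 -2. ] T [-0.14  0.4   0.03] op 0.576 q [ 0.    0.5   2.18  2.35  0.18 -2.55] t 19.1667
target [563.7  99.6 122.2] row [0.05, -0.05, -0.01, 0.04, 0.01, -0.03]
```

send_rows --pt "1 0.03 0 0 0 0 0" --pt "1 0.06 0 0 0 0 0" --pt "1 0.09 0 0 0 0 0" --pt "1 0.12 0 0 0 0 0" --pt "1 0.15 0 0 0 0 0" --pt "1 0.15 0 0 0 0 0" --pt "1 0.15 0 0 0 0 0" --pt "1 0.15 0 0 0 0 0"

```text
time: 19.83
eef_pos: [563.9, 100.1, 121.8]
orientation: [-0.112, 0.958, 0.215]
force: [-6.9, -2.6, 6.3]
opening: 0.577
```

```bash
python3 t.py 4 0
```

```text
TCP [563.9 100.1 121.8] local x,y,gap 4.0 0.5 -0.5 F [-6.9 -2.6  6.3] T [-0.1   0.17 -0.01] op 0.577 q [ 0.    0.5   2.18  2.36  0.19 -2.56] t 19.8333
target [563.7  99.6 122.2] row [-0.05, -0.05, 0.0, 0.03, 0.03, -0.02]
```

send_rows --pt "1 -0.03 0 -0.05 0 0 0" --pt "1 -0.03 0 -0.1 0 0 0" --pt "1 -0.03 0 -0.15 0 0 0" --pt "1 -0.03 0 -0.2 0 0 0" --pt "1 -0.03 0 -0.25 0 0 0" --pt "1 -0.03 0 -0.3 0 0 0" --pt "1 -0.03 0 -0.3 0 0 0" --pt "1 -0.03 0 -0.3 0 0 0"

```text
time: 20.5
eef_pos: [562.4, 99.7, 120.6]
orientation: [-0.112, 0.956, 0.215]
force: [-0.6, -0.9, 6.4]
opening: 0.576
```

```bash
python3 t.py 0 0
```

```text
TCP [562.4  99.7 120.6] local x,y,gap 2.1 0.5 -0.6 F [-0.6 -0.9  6.4] T [ 0.08 -0.48  0.01] op 0.576 q [ 0.    0.5   2.18  2.39  0.19 -2.59] t 20.5
target [560.5  98.8 119.9] row [-0.06, -0.05, -0.21, 0.04, 0.14, -0.04]
```

send_rows --pt "0.1 0 0 0.08 0 0 0" --pt "-0.1 0 0 0.08 0 0 0" --pt "-0.3 0 0 0.08 0 0 0" --pt "-0.6 0 0 0.08 0 0 0" --pt "-1 0 0 0.08 0 0 0" --pt "-1 0 0 0.08 0 0 0" --pt "-1 0 0 0.08 0 0 0" --pt "-1 0 0 0.08 0 0 0"

```text
time: 21.17
eef_pos: [562.3, 99.7, 120.3]
orientation: [-0.112, 0.958, 0.215]
force: [-0.3, -0.1, -0.8]
opening: 0.999
```

```bash
python3 t.py 0 0
```

```text
TCP [562.3  99.7 120.3] local x,y,gap 1.8 0.5 -0.8 F [-0.3 -0.1 -0.8] T [-0.05  0.24 -0.04] op 0.999 q [ 0.    0.5   2.18  2.38  0.19 -2.58] t 21.1667
target [560.5  98.8 119.9] row [-0.08, -0.05, -0.18, 0.04, -0.0, -0.03]
```

Fully open with no load. Retreat along the board's normal.

send_rows --pt "-1 -0.5 0 0 0 0 0" --pt "-1 -1.2 0 0 0 0 0" --pt "-1 -2 0 0 0 0 0" --pt "-1 -3 0 0 0 0 0" --pt "-1 -4 0 0 0 0 0" --pt "-1 -5 0 0 0 0 0" --pt "-1 -6 0 0 0 0 0" --pt "-1 -7 0 0 0 0 0"

```text
time: 21.83
eef_pos: [523.1, 90.4, 178.2]
orientation: [-0.112, 0.958, 0.215]
force: [0.3, 0.5, -0.0]
opening: 0.999
```

send_rows --pt "-1 -0.8 0 0 0 0 0" --pt "-1 -1.6 0 0 0 0 0" --pt "-1 -2.4 0 0 0 0 0" --pt "-1 -3 0 0 0 0 0" --pt "-1 -3 0 0 0 0 0" --pt "-1 -3 0 0 0 0 0" --pt "-1 -3 0 0 0 0 0" --pt "-1 -3 0 0 0 0 0"

```text
time: 22.5
eef_pos: [506.8, 86.5, 202.1]
orientation: [-0.112, 0.959, 0.215]
force: [0.1, -0.2, -0.2]
opening: 1.001
```

```bash
python3 t.py 0 0; cat > f.py <<'E'
from h import *; from station import ctrl
for nm in("side","wrist","top"):
    cal=ctrl.get_calibration(nm);im,d=ctrl.snapshot(nm);cv2.imwrite(f"pics/f_{nm}.png",im[:,:,::-1])
    P=cloud(d,cal);H=cv2.cvtColor(im,cv2.COLOR_RGB2HSV);L=(P-B)@F
    o=(d>0)&(H[...,0]>3)&(H[...,0]<22)&(H[...,1]>150)&(abs(L[...,0])<80)&(abs(L[...,1])<60)
    t=o&(L[...,2]>34)&(L[...,2]<50);k=o&(L[...,2]>74)&(L[...,2]<90)
    for a,m in(("top face",t),("handle top",k)):
        if m.sum()>40:
            print(nm,a,m.sum(),rect(L[m]),"n",np.median(L[m][:,2]).round(1),"1-99%",np.percentile(L[m],[1,99],0).round(0).tolist())
            q=L[m];c=np.linalg.lstsq(np.c_[q[:,:2],np.ones(len(q))],q[:,2],rcond=None)[0];print("  tilt",c[:2].round(3))
    if nm!="wrist":
        I,D,Q0,H0=frame(f"pics/{nm}0.npz",cal)
        for Q,HH in((Q0,H0),(P,H)):
            b=(Q[...,0]>380)&(Q[...,0]<480)&(Q[...,1]>-240)&(Q[...,1]<-130)&(Q[...,2]>80)&(Q[...,2]<100)
            for s,w in(("blue",b&(Q[...,1]<-190)),("grey",b&(Q[...,1]>-190))): print(nm,s,w.sum(),Q[w].mean(0).round(1))
a=cv2.imread("pics/f_side.png")[120:270,200:380];w=cv2.imread("pics/f_wrist.png")
cv2.imwrite("pics/c9.png",np.hstack([cv2.resize(a,(400,400)),cv2.resize(w,(400,400))]))
E
python3 f.py
```

```text
TCP [506.8  86.5 202.1] local x,y,gap 1.7 0.4 98.9 F [ 0.1 -0.2 -0.2] T [-0.11  0.26 -0.03] op 1.001 q [-0.03  0.27  2.23  1.29  0.16 -1.51] t 22.5
target [560.5  98.8 119.9] row [9.89, -0.05, -0.17, 0.03, -0.02, -0.03]
side top face 387 (array([ 2.9, -4.3]), array([ 54.2, 108.9]), 89.1) n 41.3 1-99% [[-51.0, -30.0, 34.0], [56.0, 22.0, 49.0]]
  tilt [0.008 0.076]
side handle top 91 (array([ 3.7, -1.8]), array([24.5, 48. ]), 83.6) n 80.0 1-99% [[-21.0, -15.0, 74.0], [27.0, 7.0, 83.0]]
  tilt [0.005 0.154]
side blue 174 [ 432.6 -222.4   86.1]
side grey 157 [ 435.8 -168.2   85.9]
side blue 176 [ 432.2 -222.3   86. ]
side grey 160 [ 435.8 -168.2   85.9]
wrist top face 8425 (array([1.5, 6.4]), array([109.8,  65.6]), 0.0) n 42.6 1-99% [[-52.0, -26.0, 35.0], [56.0, 39.0, 47.0]]
  tilt [ 0.003 -0.013]
wrist handle top 2624 (array([1.5, 0.4]), array([50.1, 18.1]), 0.3) n 82.3 1-99% [[-22.0, -8.0, 75.0], [26.0, 9.0, 84.0]]
  tilt [ 0.002 -0.126]
top top face 883 (array([-11. ,  -1.2]), array([137.5,  52.1]), 0.5) n 41.9 1-99% [[-52.0, -27.0, 35.0], [57.0, 24.0, 48.0]]
  tilt [-0.    0.02]
top handle top 245 (array([ 2.2, -1.3]), array([18.3, 50.8]), 88.0) n 81.5 1-99% [[-22.0, -10.0, 75.0], [27.0, 8.0, 85.0]]
  tilt [-0.019  0.072]
top blue 240 [ 431.2 -215.6   87.7]
top grey 244 [ 434.3 -162.3   87.4]
top blue 236 [ 431.4 -215.8   87.6]
top grey 241 [ 434.1 -162.3   87.5]
```

View pics/c9.png

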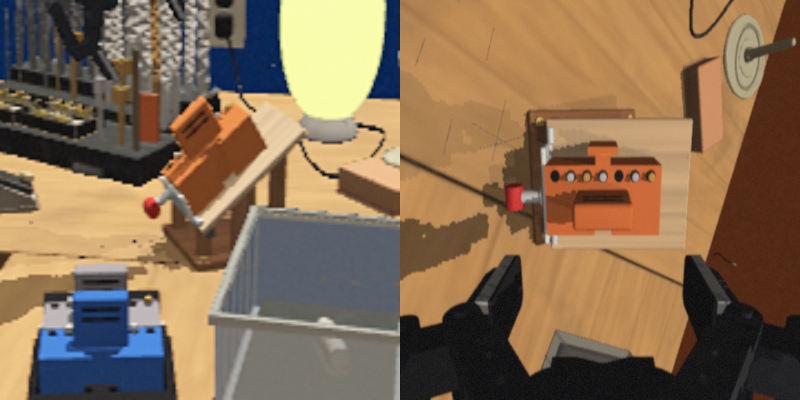

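The module sits flat and square, with its end at the opened lip. Blue and grey read within 0.5 mm of where they started. Handing in.

```bash
python3 -c "
from station import ctrl
print(ctrl.job_done())"
```

```text
the job is handed in; nothing more can be done
None
```

The job is done and handed in at about 22.6 s of the 56 s allowed; no verdict is reported back. I led the lip by its grip from about 0.25 rad to its stop. Then I lifted the orange module straight out, tilted it 35° and set it on the board. I slid it about 2 mm down towards the lip, let go and backed the arm off.

- **Orange module:** the wrist camera puts it at x of about +1.5 mm and y of about +0.4 mm on the board. It is square to within 0.3° and its top face is 42.6 mm off the board. The larger tilt readings of 0.07 to 0.15 rad came from the small handle-top patch and the coarse side view. The 110 mm top face reads under 0.02 rad in the wrist and top views.
- **Lip:** after I let go of the grip, it measured square to the board, which is fully open. The last picture still shows it open, but I did not measure its angle again.
- **Blue and grey:** both handles are within 0.5 mm of where they started.
- **Robot:** the gripper is about 99 mm clear of its placing position, with no contact force.

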